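# Key open the pick display and hold it open

### The arm

A 7-joint arm with a two-finger parallel gripper is mounted at the origin on the work surface. World frame = base frame: x ahead of the robot, y to its left, z up, the work surface at z = 0. Lengths are in m, angles in rad, forces in N, time in s.
With the tool pointing down it reaches from about 0.4 to 0.85 m from the base axis. Payload 10.4 kg.
Tool frame: the origin (TCP) lies between the finger pads, 19 mm behind the fingertips; this is the grasp point; z points along the fingers, y is the line along which they close (so a half turn about z gives the same grasp; the last joint's range is limited). The gripper opens to 85 mm and grips with 20 to 120 N. Pads are 22 mm wide; open, the fingers measure 114 mm over their backs; the gripper's body (76 mm by 85 mm) begins 54 mm behind the grasp point. The pads swing forward as they close: fully open they stand 13 mm farther back than shut.
Start: joints at [1.31, 0.332, -0.065, 1.46, 0.022, 1.35, -0.088], TCP at [0.147, -0.607, 0.25] pointing down, gripper open.
Joint ranges: [-2.6, 2.6], [-0.5, 2.12], [-1.47, 1.34], [0.16, 2.42], [-1.27, 4.41], [0.06, 2.06], [-2.6, 2.6]. Speed limits (rad/s): [2.22, 2.22, 2.79, 2.79, 3.14, 3.14, 3.14].

### API

Orientations are given as [roll, pitch, yaw] about the fixed x, y, z axes, in that order (R = Rz(yaw) Ry(pitch) Rx(roll)).
In Python, from bench import env gives the robot as it stands.
- The arm moves only by the tool step_arm, never from a script. Its argument "moves" is a list of rows, each an object with "claw": the opening, from 0 (shut) to 1 (fully open); "xyz": the shift along the world's x, y, z in mm, a list of three; "roll": the turn about the world's z in rad. A call has 1 to 20 rows; each row is the pose to reach, as a shift and turn from the pose commanded when the call began; what a row does not reach only later rows make up. A row lasts 1/10 s, in which the tool goes at most 50 mm and 8.59 degrees, less where a joint would pass 70% of its speed; a pose out of reach is approached as far as the arm can. A call with a gripper value outside its range is refused whole. The fingers move at their own pace and stop on an object; "newtons" is the grip in N (left out, the last holds). Time passes only in rows, so rows that repeat a pose let the fingers close. It gives the time, the measured TCP pose, the force, the opening and the grip force at its end, in the units of the state.
- env.read_state(): the state, without advancing time (a new reading comes with each control period).
- env.capture(name): name is "side" or "top" or "wrist"; returns a dict with "color" (384x512x3 uint8, blue, green, red), "vfov" (degrees; the focal length in pixels is half the picture's height over the tangent of half this angle, whatever the lens; pixels are square), "cx", "cy" (the principal point, pixels), "xyz" and "orientation" of the camera in the world. Camera axes: x right, y down, z forward; pixel columns grow to the right and rows downward; lengths in m; the calibration is good to about 2 mm. A picture is of the moment at which its call begins. There is no depth.
- env.job_done(): hands the job in; it is judged then, once.
Trained networks look in a picture, given as the dict that the camera call returned (one of the last four; its "shot" number tells which), for a name from the list of things; names that differ only in an ending like _2 or _b are one class to them, and where a whole thing is asked for, a point or a joint stands for the part that bears it (a point fixed in the world has none). Each returns a list of dicts, best first, with "conf" (0 to 1); they miss things now and then, are a little off and sometimes report something else, mostly with a low value. They report only what shows in the picture. A call takes as long as a camera call. They do not tell look-alikes from the thing itself.
- env.recognise(picture, name): "at" ([x, y, z] in m, in world coordinates, good to about 4 mm: the middle of the surface that is visible of it).
- env.cut_out(picture, name): "mask" (384x512 bool, what is visible of it).
- env.mark_of(picture, name): "at" ([x, y, z] in m, in world coordinates, good to about 4 mm: a listed point, or the origin of a listed thing).
The state is a dict: "t": time; "joint_pos": joint angles; "joint_velocities": joint speeds; "joint_torque": joint torques, N m; "position": TCP position; "eef_rot": TCP orientation; "force": force on the tool from outside, world axes, zero at the start; "moment": the same for the moment, N m; "opening": finger opening in m; "gripper_force": force on a finger pad.
Only numpy, scipy, OpenCV 4.12 (cv2) and the standard library are available. Lean on these libraries where they do the work, as an engineer would, in place of code of your own. Each camera call takes 0.05 s, during which the arm holds its last target. There are 200 camera calls.

### The job

Lift the green-handled key straight up out of its moulded rest and push it down into the lock on top of the pick display case, easing it past the sticky pins until its collar sits fully home on the lock face. Then turn it a quarter turn clockwise, as far as it will go, and finish still gripping it there, because the lock springs back and the shutter closes if you let go. Leave the clip stand, pitch pipe, tuning fork and kazoo where they are.

Things in the scene. Friction and masses are not known exactly. Their poses are not given: they have to be found in the camera images.
- key: Key standing blade down, 65 mm tall, 35 g. Origin: centre of underside of its brass collar (28 mm wide, 4 thick); z up, x along blade width. Below the collar: round neck, 5 mm thick, to 11 mm down, then steel blade 14 mm wide (x), 5 thick (y), round ends, to 25 mm down. Same after half a turn. Starts in the rest, its collar underside 28 mm above the counter.
- key_handle (a point): Where to grip the key: middle of its green marbled handle's width, 29 mm above the key's origin (axes as the key's). The handle is 28 mm wide (x), 10 thick (y) and spans 4 to 40 mm above the key's origin. Close the fingers along y, tool centre here: the fingertips then clear the rest and the lock face.
- rest: Dark fixed moulded block, 76 x 76 mm, 34 mm high; origin under its centre. In its top a round cavity, 31 mm wide and 6 deep, holds the key's collar; below it a slot along the rest's x takes the blade. The key is drawn straight up, more than 31 mm to be clear.
- case: Wooden pick display case, fixed, 180 (x) x 220 (y) mm, top at 75 mm, shutter and rails up to 83 mm on its far (+x) half; origin under its centre, z up. The lock is at x -45, y -50 mm, its slot's long side along x. In the lock two sprung sticky pins press on the blade's edges and resist entry: some 3 N from about 10 mm, then 4 to 8 N from about 4 mm before home.
- lock_face (a point): Point on the lock's vertical axis, level with its square chrome face plate (44 mm, 8 thick, top 78 mm above the counter); axes as the case's. Slot in the plate 16 (x) x 6.5 (y) mm with 3 mm wide 45 degree lead-in. Home: key's origin here, collar on the plate. The key turns only when within 3 mm of home (blade below the plate) and cannot be pulled out while turned.
- lock (a joint): Turn of the lock cylinder, rad: 0 at rest, growing clockwise seen from above, stop at 1.57 (a quarter turn). A spring drives it back to 0: 0.03 N m at 0, 0.11 N m at the stop. The key has 0.1 to 0.2 rad of play in it, so turn the key a little over a quarter. It slides the case's shutter open.
- clip_stand: Bystander, loose: chrome clip stand, round foot 64 mm wide, 105 mm tall, holding a green pick upright; origin under its foot.
- pitch_pipe: Bystander, loose: round brass pitch pipe, 60 mm wide, 18 mm high, origin under its centre.
- tuning_fork: Bystander, loose: steel tuning fork lying flat, about 128 mm long along its x, 26 mm wide, 8 mm high, origin under its middle.
- kazoo: Bystander, loose: bamboo kazoo lying, 120 mm long along its x, 24 mm thick, 30 mm high at its brass turret, origin under its middle.
Things that resemble listed ones, but are neither listed nor needed, are in the scene too. Of the things like the key, leave any that is orange; of the rest the smaller one is meant.

How it is judged:
On the way, in this order (a step that is already met when the one before it is completed fails the run):
1. the key is lifted clear of the rest in the fingers (z of key in the frame of rest above 0.06 m and contact force between the fingers and key above 0.5 N), for 0.1 s.
2. the key is fully home in the lock, not yet turned (z of key in the frame of lock_face below 0.0035 m and horizontal distance between key and lock_face below 0.004 m and angle between key's own z axis and vertical below 0.12 rad and value of joint lock below 0.5 rad), for 0.1 s.
At the end, for the whole second after the job is handed in: The key stands upright (within 0.12 rad) fully home in the lock (collar within 3.5 mm of the face plate, within 4 mm of the axis), the lock is turned to at least 1.4 rad, and the fingers still grip the key; all this holds through the last second (z of key in the frame of lock_face below 0.0035 m and horizontal distance between key and lock_face below 0.004 m and angle between key's own z axis and vertical below 0.12 rad and value of joint lock above 1.4 rad and contact force between the fingers and key above 1 N); the arm keeps its last pose, push and grip.
It fails at once if the clip stand is disturbed (moved more than 20 mm or tipped over) (distance of clip_stand from where it was at the start of the episode above 0.02 m or angle between clip_stand's own z axis and vertical above 0.5 rad).
It fails at once if the pitch pipe is disturbed (moved more than 20 mm or tipped over) (distance of pitch_pipe from where it was at the start of the episode above 0.02 m or angle between pitch_pipe's own z axis and vertical above 0.5 rad).
It fails at once if the tuning fork is disturbed (moved more than 20 mm or tipped over) (distance of tuning_fork from where it was at the start of the episode above 0.02 m or angle between tuning_fork's own z axis and vertical above 0.5 rad).
It fails at once if the kazoo is disturbed (moved more than 20 mm or tipped over) (distance of kazoo from where it was at the start of the episode above 0.02 m or angle between kazoo's own z axis and vertical above 0.5 rad).
It also fails if it takes over 51 s, if anything falls off the work surface, if the arm or the gripper's body presses on something with over 40 N, if the wrist force passes 120 N, or if a joint passes its speed limit or range.

## Working session

There is one attempt and no reset: what is moved stays moved. The work goes in short steps, Python scripts to look and compute and a tool call to move; the robot and the scene stay as the last step left them, time stands still between calls to the robot, and variables do not carry over. Pictures are saved under pics/ and viewed, at most 12 in all, crops included, and the job is handed in when it is done.

Besides the shell and the picture viewer there is one more tool, called after "Call:" as name([rows], argument=value, ...), one row to a line, values as JSON. step_arm: Moves the arm, as the interface text tells. Its arguments: {"type":"object","properties":{"moves":{"type":"array"},"newtons":{"type":"number"}},"required":["moves"]}

```bash
mkdir -p pics; cat > h.py <<'E'
import numpy as np, cv2
from bench import env
from scipy.spatial.transform import Rotation as R
def cam(p):
    f=192/np.tan(np.radians(p["vfov"])/2); o=np.array(p["orientation"],float)
    M=o if o.shape==(3,3) else R.from_euler('xyz',o).as_matrix()
    return f,M,np.array(p["xyz"])
def proj(p,X):
    f,M,c=cam(p); v=M.T@(np.array(X)-c); return np.array([p["cx"]+f*v[0]/v[2],p["cy"]+f*v[1]/v[2]])
def ray(p,u,v):
    f,M,c=cam(p); return c,M@np.array([(u-p["cx"])/f,(v-p["cy"])/f,1.])
def onz(p,u,v,z):
    c,d=ray(p,u,v); return c+d*(z-c[2])/d[2]
def tri(obs):
    A=np.zeros((3,3));b=np.zeros(3)
    for p,u,v in obs:
        c,d=ray(p,u,v); d=d/np.linalg.norm(d); P=np.eye(3)-np.outer(d,d); A+=P;b+=P@c
    return np.linalg.solve(A,b)
E
python3 - <<'E'
from h import *
ps=[env.capture(n) for n in("top","side","wrist")]
for n,p in zip(("top","side","wrist"),ps):
    print(n,p["vfov"],p["cx"],p["cy"],p["xyz"],p["orientation"])
    cv2.imwrite(f"pics/{n}0.png",p["color"])
    for o in("key","key_handle","rest","case","lock_face"):
        for d in env.mark_of(p,o): print(n,o,np.round(d["at"],4),round(d["conf"],2),np.round(proj(p,d["at"])))
s=env.read_state();print(s["t"],s["position"],s["eef_rot"])
cv2.imwrite("pics/ts0.png",np.vstack([ps[0]["color"],ps[1]["color"]])[:, :])
E
```

```text
top 43.52542910114791 261.69359260853304 200.1740677853955 [ 0.50196225 -0.00229048  1.16398497] [-3.0378993  -0.0309203  -1.54695817]
top key [0.6018 0.0842 0.0272] 0.63 [211. 207.]
top key [0.5487 0.2784 0.0341] 0.62 [127. 227.]
top key [0.6069 0.1827 0.0287] 0.61 [170. 204.]
top key_handle [0.5977 0.0832 0.0544] 0.69 [211. 208.]
top key_handle [0.5444 0.2784 0.0702] 0.68 [123. 228.]
top key_handle [0.604  0.181  0.0599] 0.53 [168. 204.]
top case [ 0.5122 -0.2541  0.0006] 0.62 [351. 248.]
top lock_face [ 0.4644 -0.3021  0.0778] 0.59 [379. 270.]
side 52.14918204406216 259.78597302455563 195.17177928193897 [0.45399168 0.54023888 0.75555355] [-2.44052552  0.01636763 -2.88924949]
side key [0.5445 0.2773 0.0386] 0.78 [254. 331.]
side key [0.6072 0.181  0.0308] 0.48 [237. 280.]
side key_handle [0.6033 0.1786 0.0514] 0.7 [239. 274.]
side key_handle [0.6023 0.0811 0.0575] 0.7 [252. 233.]
side key_handle [0.5503 0.2766 0.0744] 0.62 [251. 322.]
side rest [0.6063 0.1843 0.001 ] 0.56 [238. 288.]
side case [ 0.5158 -0.2587 -0.0013] 0.79 [315. 153.]
wrist 70.57199104398555 262.5649842898846 194.56058899827661 [ 0.21638232 -0.58979287  0.37341436] [ 2.86230544e+00  1.84864645e-03 -1.33390893e+00]
0.9 [ 0.14726069 -0.60744619  0.25005889] [ 3.14143934e+00 -6.14920841e-05  2.37785133e-01]
```

View pics/top0.png

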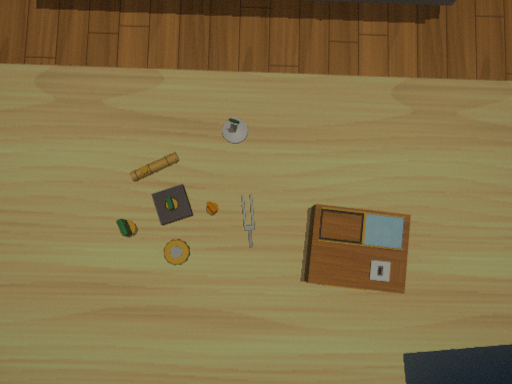

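View pics/side0.png

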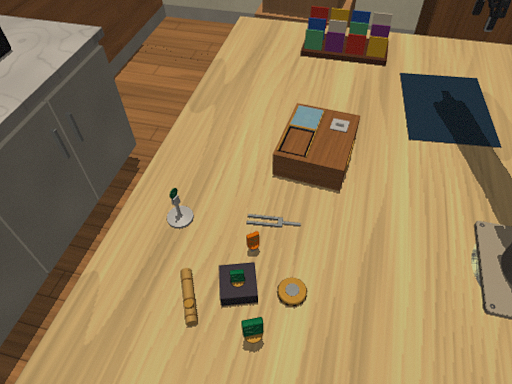

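The top view shows the meant key in the dark rest at about (171,204). The orange one at (211,208) and the larger green one at (127,227) are look-alikes. The lock plate is at (380,270). I'll look at the lock from close up on the way.

Call:
step_arm([
  {"claw": 1, "xyz": [35, 35, 0], "roll": 0},
  {"claw": 1, "xyz": [70, 70, 0], "roll": 0},
  {"claw": 1, "xyz": [100, 105, 0], "roll": 0},
  {"claw": 1, "xyz": [135, 140, 0], "roll": 0},
  {"claw": 1, "xyz": [165, 175, 0], "roll": 0},
  {"claw": 1, "xyz": [200, 210, 0], "roll": 0},
  {"claw": 1, "xyz": [235, 245, 0], "roll": 0},
  {"claw": 1, "xyz": [265, 280, 0], "roll": 0},
  {"claw": 1, "xyz": [270, 297, 0], "roll": 0},
  {"claw": 1, "xyz": [270, 297, 0], "roll": 0},
  {"claw": 1, "xyz": [270, 297, 0], "roll": 0},
  {"claw": 1, "xyz": [270, 297, 0], "roll": 0},
])

```text
t: 2.1
position: [0.4164, -0.3118, 0.25]
eef_rot: [3.141, 0.0, 0.236]
force: [0.0, -0.8, 0.0]
opening: 0.0853
gripper_force: 0.0
```

```bash
python3 - <<'E'
from h import *
import pickle
p=env.capture("wrist")
cv2.imwrite("pics/lock1.png",p["color"]); pickle.dump(p,open("lock1.pkl","wb"))
for o in("lock_face","case"):
    for d in env.mark_of(p,o): print(o,np.round(d["at"],4),round(d["conf"],2),np.round(proj(p,d["at"])))
s=env.read_state();print(s["t"],s["position"],s["eef_rot"],s["joint_pos"])
E
```

```text
lock_face [ 0.4662 -0.3016  0.081 ] 0.63 [265. 137.]
case [ 0.5143 -0.2575  0.0039] 0.77 [240.  87.]
2.25 [ 0.41664601 -0.3114204   0.24997771] [3.14149058e+00 1.14107539e-04 2.35918895e-01] [ 0.87686501  0.12213273 -0.34832839  1.72062566  0.04325279  1.30635013
 -0.81526114]
```

View pics/lock1.png

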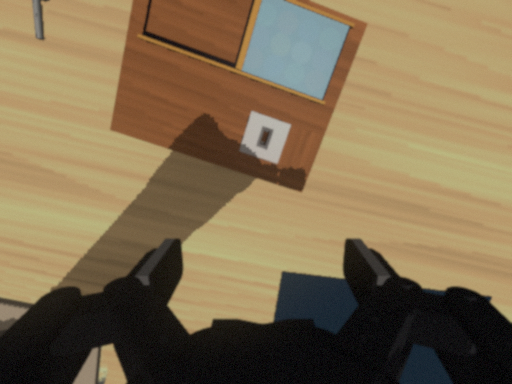

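The lock slot is at pixel (265,137), which agrees with the network (0.465,-0.302). Next I'll go to the key with the tool turned half round, because the last joint needs that range for the clockwise quarter turn.

Call:
step_arm([
  {"claw": 1, "xyz": [12, 26, 0], "roll": 0.149},
  {"claw": 1, "xyz": [24, 52, 0], "roll": 0.298},
  {"claw": 1, "xyz": [36, 78, 0], "roll": 0.447},
  {"claw": 1, "xyz": [48, 104, 0], "roll": 0.596},
  {"claw": 1, "xyz": [60, 130, 0], "roll": 0.745},
  {"claw": 1, "xyz": [72, 156, 0], "roll": 0.894},
  {"claw": 1, "xyz": [84, 182, 0], "roll": 1.043},
  {"claw": 1, "xyz": [96, 208, 0], "roll": 1.192},
  {"claw": 1, "xyz": [108, 234, 0], "roll": 1.341},
  {"claw": 1, "xyz": [120, 260, 0], "roll": 1.49},
  {"claw": 1, "xyz": [132, 286, 0], "roll": 1.639},
  {"claw": 1, "xyz": [144, 312, 0], "roll": 1.788},
  {"claw": 1, "xyz": [156, 338, 0], "roll": 1.937},
  {"claw": 1, "xyz": [168, 364, 0], "roll": 2.086},
  {"claw": 1, "xyz": [180, 390, 0], "roll": 2.235},
  {"claw": 1, "xyz": [192, 416, 0], "roll": 2.384},
  {"claw": 1, "xyz": [204, 442, 0], "roll": 2.533},
  {"claw": 1, "xyz": [216, 468, 0], "roll": 2.682},
  {"claw": 1, "xyz": [228, 494, 0], "roll": 2.831},
  {"claw": 1, "xyz": [240, 506, 0], "roll": 2.98},
])

```text
t: 4.25
position: [0.6573, 0.1977, 0.2496]
eef_rot: [3.14, -0.001, -3.058]
force: [-0.5, -0.9, 0.9]
opening: 0.0854
gripper_force: 0.0
```

Call:
step_arm([
  {"claw": 1, "xyz": [0, 0, 0], "roll": 0.12},
  {"claw": 1, "xyz": [0, 0, 0], "roll": 0.12},
  {"claw": 1, "xyz": [0, 0, 0], "roll": 0.12},
])

```text
t: 4.55
position: [0.6575, 0.1947, 0.2498]
eef_rot: [-3.142, -0.0, -2.95]
force: [0.0, -0.7, 0.1]
opening: 0.0855
gripper_force: 0.0
```

```bash
python3 - <<'E'
from h import *
import pickle
p=env.capture("wrist")
cv2.imwrite("pics/key1.png",p["color"]); pickle.dump(p,open("key1.pkl","wb"))
for o in("key_handle","rest"):
    for d in env.mark_of(p,o): print(o,np.round(d["at"],4),round(d["conf"],2),np.round(proj(p,d["at"])))
s=env.read_state();print(s["t"],s["position"],s["eef_rot"],s["joint_pos"])
E
```

```text
key_handle [0.6045 0.1805 0.0599] 0.77 [258. 130.]
key_handle [0.5478 0.278  0.0761] 0.76 [361.  93.]
key_handle [0.6023 0.0813 0.055 ] 0.69 [172. 110.]
rest [ 0.6067  0.1755 -0.0052] 0.79 [255. 129.]
rest [ 0.5684 -0.0044  0.0023] 0.49 [120.  70.]
4.7 [0.65734306 0.19484161 0.25021565] [-3.14117556e+00  2.17422409e-04 -2.94856609e+00] [ 0.2224616   0.63097324 -0.92946253  1.23913801  0.49418511  1.49993634
  1.12365174]
```

View pics/key1.png

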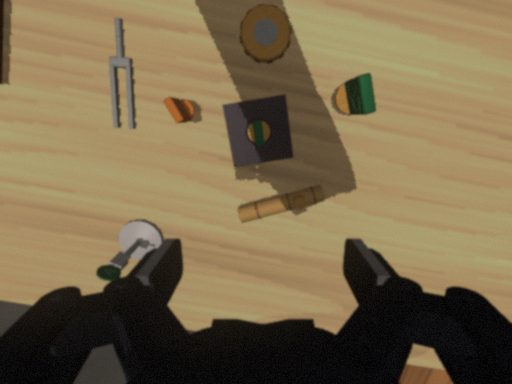

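The wrist view shows the key in its rest at (258,132). The kazoo is at (280,203) and the clip stand at (140,240). I'll work out the rest's corners and the handle's direction.

```bash
cat >m.py <<'E'
from h import *
import pickle
p=pickle.load(open("key1.pkl","rb")); im=p["color"].astype(int)
def big(m,u,v,lim):
    m=m.astype(np.uint8); m[:lim[0]]=0;m[lim[1]:]=0;m[:,:lim[2]]=0;m[:,lim[3]:]=0
    n,l,st,ce=cv2.connectedComponentsWithStats(m,8)
    i=1+np.argmax(st[1:,4]); ys,xs=np.where(l==i); return xs,ys
def rect(p,xs,ys,z):
    P=np.array([onz(p,x,y,z)[:2] for x,y in zip(xs,ys)])*1000
    return cv2.minAreaRect(P.astype(np.float32))
b,g,r=im[...,0],im[...,1],im[...,2]
xs,ys=big((r-b<25)&(im.sum(2)<260),0,0,(88,172,215,300)); print("rest",len(xs),rect(p,xs,ys,.034))
xs,ys=big((g>r+15)&(g>b),0,0,(110,155,240,280)); print("green",len(xs),xs.mean(),ys.mean(),rect(p,xs,ys,.068), rect(p,xs,ys,.05))
P=np.array([onz(p,x,y,.06)[:2] for x,y in zip(xs,ys)]); w,V=np.linalg.eigh(np.cov((P).T)); print(w**.5,np.arctan2(V[1,1],V[0,1]))
q=pickle.load(open("lock1.pkl","rb")); im=q["color"].astype(int)
xs,ys=big((im.min(2)>120)&(im.max(2)-im.min(2)<40),0,0,(105,170,235,300)); print("plate",len(xs),rect(q,xs,ys,.078))
xs,ys=big((im.max(2)<110),0,0,(122,155,252,280)); print("slot",len(xs),xs.mean(),ys.mean(),rect(q,xs,ys,.078))
xs,ys=big((r*0+im[...,2]-im[...,0]>25)&(im[...,2]<165)|((im[...,0]>im[...,2])),0,0,(0,200,105,370));print(len(xs))
E
python3 m.py
python3 - <<'E'
import cv2,numpy as np
a=cv2.imread("pics/key1.png")[85:180,210:310];b=cv2.imread("pics/lock1.png")[95:190,220:320]
cv2.imwrite("pics/crop.png",cv2.resize(np.hstack([a,b]),None,fx=4,fy=4,interpolation=cv2.INTER_NEAREST))
E
```

```text
rest 3627 ((607.6241455078125, 181.4007110595703), (76.18714141845703, 74.9715805053711), 19.713726043701172)
green 147 258.15646258503403 132.89795918367346 ((607.6976928710938, 180.60838317871094), (25.705875396728516, 7.63926887512207), 21.71149253845215) ((608.7161865234375, 180.49887084960938), (27.21848487854004, 8.08880615234375), 21.711612701416016)
[0.00203334 0.00774325] -2.7880689078636154
plate 1425 ((465.25604248046875, -301.2431945800781), (44.183021545410156, 43.98487091064453), 84.8949966430664)
slot 156 264.68589743589746 137.26923076923077 ((465.4943542480469, -301.4378356933594), (9.52741527557373, 18.79670524597168), 82.39163970947266)
36928
```

View pics/crop.png

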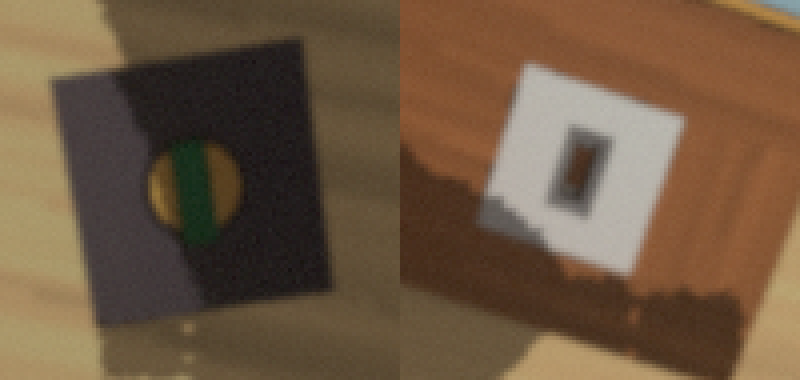

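The rest measures 76 x 75 mm at z = 34 mm, with its centre at (607.6,181.4) and yaw 0.344. The plate measures 44 mm square at z = 78 mm, with its centre at (465.3,-301.2). Both sizes confirm the stated heights. The handle runs along the rest's x.

Call:
step_arm([
  {"claw": 1, "xyz": [-40, -10, -10], "roll": 0.1},
  {"claw": 1, "xyz": [-50, -13.5, -40], "roll": 0.151},
  {"claw": 1, "xyz": [-50, -13.5, -75], "roll": 0.151},
  {"claw": 1, "xyz": [-50, -13.5, -110], "roll": 0.151},
  {"claw": 1, "xyz": [-50, -13.5, -140], "roll": 0.151},
  {"claw": 1, "xyz": [-50, -13.5, -165], "roll": 0.151},
  {"claw": 1, "xyz": [-50, -13.5, -180], "roll": 0.151},
  {"claw": 1, "xyz": [-50, -13.5, -189], "roll": 0.151},
  {"claw": 1, "xyz": [-50, -13.5, -193], "roll": 0.151},
  {"claw": 1, "xyz": [-50, -13.5, -193], "roll": 0.151},
  {"claw": 1, "xyz": [-50, -13.5, -193], "roll": 0.151},
], newtons=40)

```text
t: 5.8
position: [0.6078, 0.1824, 0.0581]
eef_rot: [3.142, 0.001, -2.795]
force: [0.4, -0.3, -0.2]
opening: 0.0856
gripper_force: 0.0
```

```bash
python3 - <<'E'
from h import *
p=env.capture("wrist")
cv2.imwrite("pics/grasp1.png",p["color"])
s=env.read_state();print(s["t"],s["position"],s["eef_rot"],s["force"]); print(proj(p,[.6076,.1814,.068]))
E
```

```text
5.85 [0.60778057 0.18235092 0.05811737] [-3.14155341e+00  1.47972626e-03 -2.79453065e+00] [0.70568049 0.32297666 0.21483642]
[259.739093   265.68310976]
```

View pics/grasp1.png

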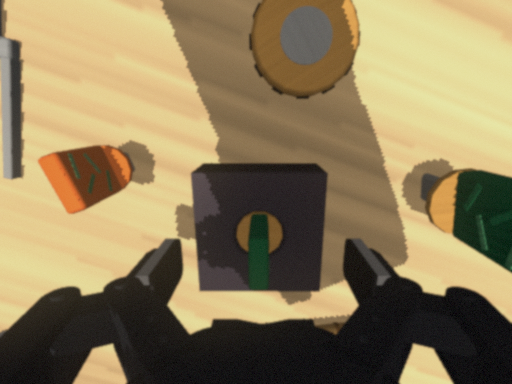

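The key top shows at (259,265) and the pad mid-line is near column 262, so I'll correct by 1 mm, close and lift.

Call:
step_arm([
  {"claw": 1, "xyz": [0, -1, -1], "roll": 0},
  {"claw": 0.6, "xyz": [0, -1, -1], "roll": 0},
  {"claw": 0.3, "xyz": [0, -1, -1], "roll": 0},
  {"claw": 0, "xyz": [0, -1, -1], "roll": 0},
  {"claw": 0, "xyz": [0, -1, -1], "roll": 0},
  {"claw": 0, "xyz": [0, -1, -1], "roll": 0},
  {"claw": 0, "xyz": [0, -1, -1], "roll": 0},
  {"claw": 0, "xyz": [0, -1, -1], "roll": 0},
  {"claw": 0, "xyz": [0, -1, -1], "roll": 0},
  {"claw": 0, "xyz": [0, -1, -1], "roll": 0},
], newtons=60)

```text
t: 6.85
position: [0.6074, 0.1811, 0.0562]
eef_rot: [3.142, 0.0, -2.794]
force: [0.2, -0.4, 2.2]
opening: 0.0092
gripper_force: 58.6
```

Call:
step_arm([
  {"claw": 0, "xyz": [0, -1, 3], "roll": 0},
  {"claw": 0, "xyz": [0, -1, 9], "roll": 0},
  {"claw": 0, "xyz": [0, -1, 17], "roll": 0},
  {"claw": 0, "xyz": [0, -1, 26], "roll": 0},
  {"claw": 0, "xyz": [0, -1, 36], "roll": 0},
  {"claw": 0, "xyz": [0, -1, 50], "roll": 0},
  {"claw": 0, "xyz": [0, -1, 75], "roll": 0},
  {"claw": 0, "xyz": [0, -1, 105], "roll": 0},
  {"claw": 0, "xyz": [0, -1, 130], "roll": 0},
  {"claw": 0, "xyz": [0, -1, 140], "roll": 0},
  {"claw": 0, "xyz": [0, -1, 140], "roll": 0},
  {"claw": 0, "xyz": [0, -1, 140], "roll": 0},
])

```text
t: 8.05
position: [0.6069, 0.1797, 0.1951]
eef_rot: [-3.141, -0.001, -2.794]
force: [-0.2, 0.0, -0.5]
opening: 0.0092
gripper_force: 58.4
```

```bash
python3 - <<'E'
from h import *
s=env.read_state();print(s["t"],s["position"],s["eef_rot"],s["joint_pos"],s["opening"])
yl=-0.09+np.pi; print("turn",(yl-s["eef_rot"][2]+np.pi)%(2*np.pi)-np.pi)
E
```

```text
8.05 [0.60693595 0.17974193 0.19511863] [-3.14142591e+00 -1.08596949e-03 -2.79445814e+00] [ 0.33842737  0.57321861 -0.98509634  1.47049283  0.48081863  1.35604717
  1.24263056] 0.009203895625399108
turn -0.4371345159840452
```

Call:
step_arm([
  {"claw": 0, "xyz": [-5, -20, 3], "roll": -0.02},
  {"claw": 0, "xyz": [-12, -55, 5], "roll": -0.06},
  {"claw": 0, "xyz": [-20, -95, 5], "roll": -0.1},
  {"claw": 0, "xyz": [-28, -135, 5], "roll": -0.14},
  {"claw": 0, "xyz": [-36, -175, 5], "roll": -0.18},
  {"claw": 0, "xyz": [-44, -215, 5], "roll": -0.22},
  {"claw": 0, "xyz": [-52, -255, 5], "roll": -0.26},
  {"claw": 0, "xyz": [-60, -295, 5], "roll": -0.3},
  {"claw": 0, "xyz": [-68, -335, 5], "roll": -0.34},
  {"claw": 0, "xyz": [-74, -375, 5], "roll": -0.38},
  {"claw": 0, "xyz": [-80, -410, 5], "roll": -0.42},
  {"claw": 0, "xyz": [-85, -440, 5], "roll": -0.437},
  {"claw": 0, "xyz": [-90, -465, 5], "roll": -0.437},
  {"claw": 0, "xyz": [-92, -478, 5], "roll": -0.437},
  {"claw": 0, "xyz": [-92, -485, 5], "roll": -0.437},
  {"claw": 0, "xyz": [-92, -485, 5], "roll": -0.437},
  {"claw": 0, "xyz": [-92, -485, 5], "roll": -0.437},
])

```text
t: 9.75
position: [0.5157, -0.3033, 0.2008]
eef_rot: [3.141, -0.0, 3.054]
force: [0.4, -0.7, 0.7]
opening: 0.009
gripper_force: 58.4
```

```bash
python3 - <<'E'
from h import *
import pickle
p=env.capture("wrist"); t=env.capture("top"); sd=env.capture("side")
pickle.dump((p,t,sd),open("lock2.pkl","wb")); cv2.imwrite("pics/lock2.png",p["color"])
cv2.imwrite("pics/sd2.png",cv2.resize(sd["color"][60:220,240:440],None,fx=4,fy=4)[:600])
s=env.read_state();print(s["t"],s["position"],s["eef_rot"],s["joint_pos"],s["opening"])
pickle.dump(s,open("s2.pkl","wb"))
print(proj(p,[.4653,-.3012,.078]),proj(sd,[.4653,-.3012,.078]))
E
```

```text
9.9 [ 0.51569473 -0.30365532  0.20115409] [3.14141158e+00 1.33255724e-04 3.05366095e+00] [ 1.10949969  0.42768843 -0.8382279   1.56553018  0.32605294  1.2946014
  1.70931765] 0.009027880937238449
[258.43753273 138.14770284] [338.89076162 123.70597855]
```

View pics/lock2.png

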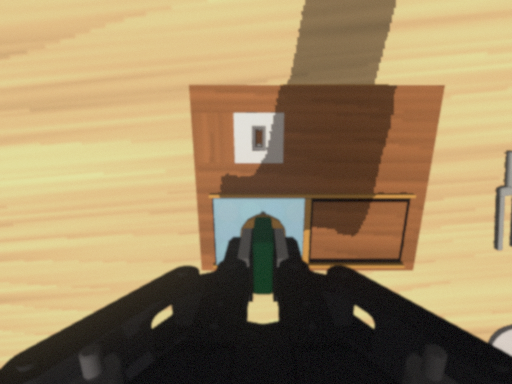

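The plate centre shows at (259,138), matching the first view, which predicted (258.4,138.1). The key is gripped upright at column 263. I'll refine the plate pose and see how the key sits in the hand.

```bash
cat >> m.py <<'E'
print("----")
p,t,sd=pickle.load(open("lock2.pkl","rb")); s=pickle.load(open("s2.pkl","rb"))
im=p["color"].astype(int); im=cv2.GaussianBlur(p["color"],(3,3),0).astype(int)
m=(im.max(2)-im.min(2)<45)&(im.min(2)>60)
xs,ys=big(m,0,0,(104,172,225,292)); print("plate",len(xs),rect(p,xs,ys,.078))
xs,ys=big(im.max(2)<130,0,0,(122,155,248,270)); print("slot",len(xs),rect(p,xs,ys,.078))
# case yaw from near top edge (row~85) at z .075
g=cv2.Sobel(p["color"][...,0].astype(np.float32),cv2.CV_32F,0,1)
pts=[onz(p,u,75+np.argmax(np.abs(g[75:98,u])),.075)[:2] for u in list(range(200,275))+list(range(395,435))]
vx,vy,x0,y0=cv2.fitLine(np.array(pts,np.float32)*1000,cv2.DIST_HUBER,0,.01,.01).ravel(); print("edge dir",np.arctan2(vy,vx),"yaw",np.arctan(-vx/vy))
# key
b,gg,r=im[...,0],im[...,1],im[...,2]
xs,ys=big((gg>r+15)&(gg>b+5),0,0,(205,300,235,290)); print("green",len(xs),xs.min(),xs.max(),ys.min(),ys.max(),np.median(xs))
T=R.from_euler('xyz',s["eef_rot"]).as_matrix()
for n,X in dict(tcp=[0,0,0],topnear=[.014,0,-.011],topfar=[-.014,0,-.011],collarnear=[.014,0,.027]).items():
    print(n,proj(p,T@np.array(X)+s["position"]), proj(sd,T@np.array(X)+s["position"]))
E
python3 m.py | sed -n '/----/,$p'
python3 - <<'E'
import cv2,numpy as np
a=cv2.imread("pics/lock2.png")[200:305,205:320]
import pickle;sd=pickle.load(open("lock2.pkl","rb"))[2]["color"][50:155,260:375]
cv2.imwrite("pics/crop2.png",cv2.resize(np.hstack([a,sd]),None,fx=3.4,fy=3.4,interpolation=cv2.INTER_CUBIC))
E
```

```text
----
plate 2485 ((465.80157470703125, -300.74639892578125), (44.657283782958984, 45.63609313964844), 84.91525268554688)
slot 182 ((465.1816101074219, -302.0459899902344), (8.07366943359375, 17.54474449157715), 84.88126373291016)
edge dir 1.4821649 yaw -0.088631466
green 1390 253 273 219 292 263.0
tcp [259.59639623 257.22962142] [325.26655748  80.48040184]
topnear [259.25065111 241.58555802] [331.45973915  77.56057002]
topfar [259.49314174 294.54960662] [320.12238415  75.51968086]
collarnear [259.93657974 213.17779292] [329.57536538  90.91024434]
```

View pics/crop2.png

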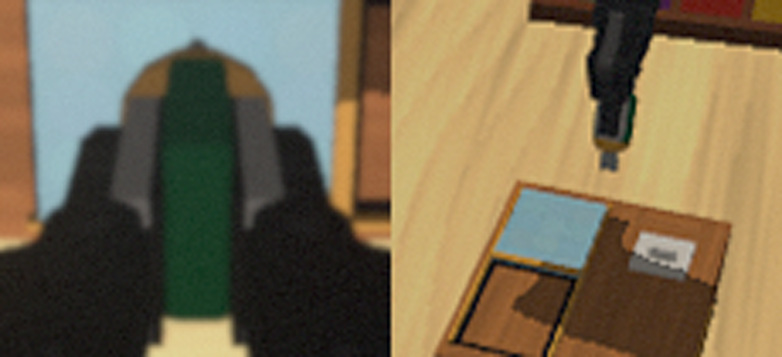

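The key looks about 1.7 mm to the +y side of the reported TCP in the wrist view, which could be camera calibration error. I'll hover with the blade tip just above the plate and compare key and lock directly.

Call:
step_arm([
  {"claw": 0, "xyz": [-20, 0.5, 0], "roll": 0},
  {"claw": 0, "xyz": [-40, 1.5, -10], "roll": 0},
  {"claw": 0, "xyz": [-50.3, 1.5, -30], "roll": 0},
  {"claw": 0, "xyz": [-50.3, 1.5, -50], "roll": 0},
  {"claw": 0, "xyz": [-50.3, 1.5, -62], "roll": 0},
  {"claw": 0, "xyz": [-50.3, 1.5, -66], "roll": 0},
  {"claw": 0, "xyz": [-50.3, 1.5, -66], "roll": 0},
  {"claw": 0, "xyz": [-50.3, 1.5, -66], "roll": 0},
  {"claw": 0, "xyz": [-50.3, 1.5, -66], "roll": 0},
])

```text
t: 10.8
position: [0.4656, -0.3035, 0.1358]
eef_rot: [-3.141, 0.001, 3.052]
force: [0.3, -0.3, -1.0]
opening: 0.0092
gripper_force: 58.4
```

```bash
python3 - <<'E'
from h import *
import pickle
p=env.capture("wrist"); sd=env.capture("side"); s=env.read_state()
pickle.dump((p,sd,s),open("hov.pkl","wb"))
print(s["t"],s["position"],s["eef_rot"],s["force"])
a=cv2.resize(p["color"][175:305,200:325],None,fx=4,fy=4,interpolation=cv2.INTER_CUBIC)[:520,:]
b=cv2.resize(sd["color"][80:145,300:362],None,fx=8,fy=8,interpolation=cv2.INTER_CUBIC)[:520,:]
b=b[:,:300]
cv2.imwrite("pics/hov.png",np.hstack([a,b]))
T=R.from_euler('xyz',s["eef_rot"]).as_matrix()
for n,X in dict(handletopmid=[0,0,-.011],collar=[0,0,.028],tip=[0,0,.053]).items():
    print(n,proj(p,T@np.array(X)+s["position"]), proj(sd,T@np.array(X)+s["position"]))
C=np.array([.4653,-.3013,.078]);c,n=np.cos(-.0886),np.sin(-.0886)
for i,j in((-1,-1),(-1,1),(1,1),(1,-1)):
    X=C+.022*np.array([c*i-n*j,n*i+c*j,0]);print(i,j,proj(p,X),proj(sd,X))
E
```

```text
10.9 [ 0.46530214 -0.30352661  0.13559408] [-3.14122448e+00  7.28174885e-04  3.05184613e+00] [ 0.19199623 -1.50410855  0.10186403]
handletopmid [260.0383994 267.9086685] [342.74384114 101.84629679]
collar [260.59296943 233.67224482] [340.55926147 114.2255499 ]
tip [260.83288041 218.86132209] [339.22473259 121.78786092]
-1 -1 [232.17303623 186.38015656] [348.75828228 120.31814098]
-1 1 [295.81974697 186.26700814] [345.43092219 130.57378222]
1 1 [293.91241455 244.24682447] [328.87474407 127.10028997]
1 -1 [234.12783981 244.34569055] [332.58525089 117.0283692 ]
```

View pics/hov.png

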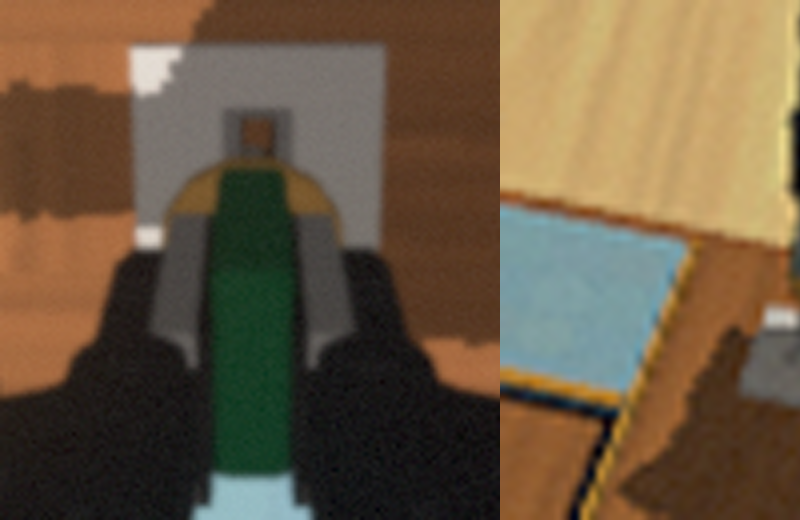

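The slot shows at column 264.5 and the key at column 263.2, so the key needs about 0.9 mm in +y. Its x is right. I'll start the insertion.

Call:
step_arm([
  {"claw": 0, "xyz": [0, 0.9, 0], "roll": 0},
  {"claw": 0, "xyz": [0, 0.9, -2], "roll": 0},
  {"claw": 0, "xyz": [0, 0.9, -4], "roll": 0},
  {"claw": 0, "xyz": [0, 0.9, -6], "roll": 0},
  {"claw": 0, "xyz": [0, 0.9, -8], "roll": 0},
  {"claw": 0, "xyz": [0, 0.9, -10], "roll": 0},
  {"claw": 0, "xyz": [0, 0.9, -12], "roll": 0},
  {"claw": 0, "xyz": [0, 0.9, -14], "roll": 0},
  {"claw": 0, "xyz": [0, 0.9, -14], "roll": 0},
])

```text
t: 11.8
position: [0.4648, -0.3024, 0.1207]
eef_rot: [3.141, -0.0, 3.052]
force: [-0.1, -0.3, -0.2]
opening: 0.0091
gripper_force: 58.4
```

No lateral force and the tip is 10 mm below the plate, so the blade is in the slot. I'll ease it down.

Call:
step_arm([
  {"claw": 0, "xyz": [0, 0, -1.5], "roll": 0},
  {"claw": 0, "xyz": [0, 0, -3], "roll": 0},
  {"claw": 0, "xyz": [0, 0, -4.5], "roll": 0},
  {"claw": 0, "xyz": [0, 0, -6], "roll": 0},
  {"claw": 0, "xyz": [0, 0, -7.5], "roll": 0},
  {"claw": 0, "xyz": [0, 0, -9], "roll": 0},
  {"claw": 0, "xyz": [0, 0, -10.5], "roll": 0},
  {"claw": 0, "xyz": [0, 0, -12], "roll": 0},
  {"claw": 0, "xyz": [0, 0, -13], "roll": 0},
  {"claw": 0, "xyz": [0, 0, -13], "roll": 0},
  {"claw": 0, "xyz": [0, 0, -13], "roll": 0},
])

```text
t: 12.9
position: [0.4651, -0.3025, 0.1082]
eef_rot: [3.141, 0.0, 3.052]
force: [-2.3, 0.5, 2.5]
opening: 0.0092
gripper_force: 59.4
```

Call:
step_arm([
  {"claw": 0, "xyz": [0, 0, -1], "roll": 0},
  {"claw": 0, "xyz": [0, 0, -2], "roll": 0},
  {"claw": 0, "xyz": [0, 0, -3], "roll": 0},
  {"claw": 0, "xyz": [0, 0, -3], "roll": 0},
  {"claw": 0, "xyz": [0, 0, -3], "roll": 0},
])

```text
t: 13.4
position: [0.4653, -0.3027, 0.1061]
eef_rot: [-3.141, 0.001, 3.052]
force: [-4.4, 1.8, 13.2]
opening: 0.0089
gripper_force: 60.9
```

Call:
step_arm([
  {"claw": 0, "xyz": [0, 0, -1], "roll": 0},
  {"claw": 0, "xyz": [0, 0, -1], "roll": 0},
  {"claw": 0, "xyz": [0, 0, -1], "roll": 0},
])

```text
t: 13.7
position: [0.4654, -0.3027, 0.106]
eef_rot: [-3.14, 0.0, 3.052]
force: [-9.1, 3.4, 24.6]
opening: 0.0089
gripper_force: 62.7
```

```bash
python3 - <<'E'
from h import *
p=env.capture("wrist"); sd=env.capture("side"); s=env.read_state()
print(s["t"],s["position"],s["eef_rot"],s["force"],s["joint_pos"])
a=cv2.resize(p["color"][175:305,200:325],None,fx=4,fy=4,interpolation=cv2.INTER_CUBIC)[:520,:]
b=cv2.resize(sd["color"][80:145,320:357],None,fx=8,fy=8,interpolation=cv2.INTER_CUBIC)[:520,:]
cv2.imwrite("pics/home.png",np.hstack([a,b]))
E
```

```text
13.8 [ 0.46543815 -0.30270606  0.10601746] [-3.14025528e+00  4.63694786e-04  3.05173288e+00] [-9.52741672  3.03214764 23.11735604] [ 1.17258288  0.43009831 -0.8174756   1.77789803  0.35232886  1.08534773
  1.71413558]
```

View pics/home.png

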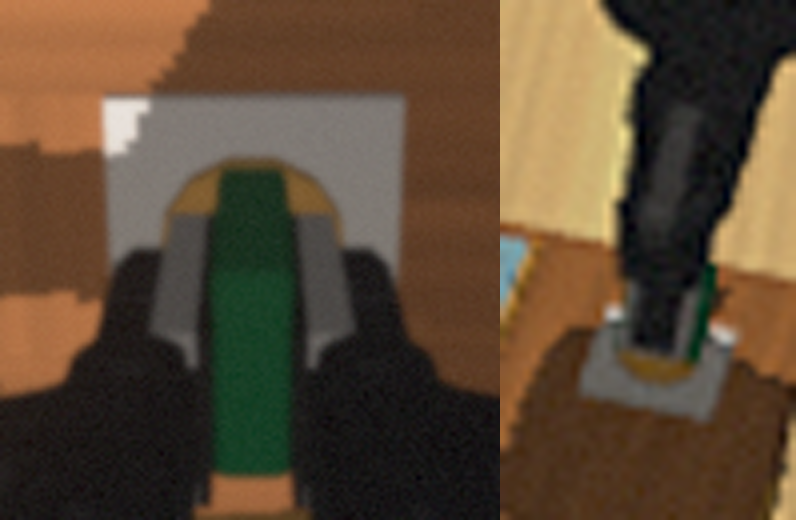

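The collar is on the plate: z stalled at 106.0 mm as predicted, the force climbs stiffly, and the key is centred on the plate. I'll ease the push slightly and turn clockwise.

Call:
step_arm([
  {"claw": 0, "xyz": [0, 0, 1], "roll": 0},
  {"claw": 0, "xyz": [0, 0, 1], "roll": 0},
  {"claw": 0, "xyz": [0, 0, 1], "roll": -0.1},
  {"claw": 0, "xyz": [0, 0, 1], "roll": -0.2},
  {"claw": 0, "xyz": [0, 0, 1], "roll": -0.3},
  {"claw": 0, "xyz": [0, 0, 1], "roll": -0.4},
  {"claw": 0, "xyz": [0, 0, 1], "roll": -0.5},
  {"claw": 0, "xyz": [0, 0, 1], "roll": -0.6},
  {"claw": 0, "xyz": [0, 0, 1], "roll": -0.7},
  {"claw": 0, "xyz": [0, 0, 1], "roll": -0.8},
  {"claw": 0, "xyz": [0, 0, 1], "roll": -0.9},
  {"claw": 0, "xyz": [0, 0, 1], "roll": -1.0},
  {"claw": 0, "xyz": [0, 0, 1], "roll": -1.0},
], newtons=80)

```text
t: 15.1
position: [0.465, -0.3033, 0.1061]
eef_rot: [-3.141, 0.002, 2.048]
force: [-5.0, 0.1, 13.3]
opening: 0.0086
gripper_force: 79.3
```

```bash
python3 - <<'E'
from h import *
s=env.read_state()
print(s["t"],s["position"],s["eef_rot"],s["force"],s["moment"],s["joint_pos"])
E
```

```text
15.1 [ 0.46499338 -0.30334688  0.10609924] [-3.14102205e+00  1.67928398e-03  2.04778881e+00] [-5.00701851  0.07906931 13.28459747] [-0.07918923  1.25770485  0.01676687] [ 1.03290115  0.37948857 -0.63770206  1.78480139  0.25729066  1.06009105
  0.77939969]
```

Call:
step_arm([
  {"claw": 0, "xyz": [0, 0, 0], "roll": -0.1},
  {"claw": 0, "xyz": [0, 0, 0], "roll": -0.2},
  {"claw": 0, "xyz": [0, 0, 0], "roll": -0.3},
  {"claw": 0, "xyz": [0, 0, 0], "roll": -0.4},
  {"claw": 0, "xyz": [0, 0, 0], "roll": -0.5},
  {"claw": 0, "xyz": [0, 0, 0], "roll": -0.58},
  {"claw": 0, "xyz": [0, 0, 0], "roll": -0.64},
  {"claw": 0, "xyz": [0, 0, 0], "roll": -0.7},
  {"claw": 0, "xyz": [0, 0, 0], "roll": -0.75},
  {"claw": 0, "xyz": [0, 0, 0], "roll": -0.75},
  {"claw": 0, "xyz": [0, 0, 0], "roll": -0.75},
])

```text
t: 16.2
position: [0.4643, -0.3034, 0.1061]
eef_rot: [-3.141, 0.002, 1.301]
force: [-8.1, 0.5, 16.1]
opening: 0.0088
gripper_force: 79.7
```

```bash
python3 - <<'E'
from h import *
p=env.capture("wrist"); t=env.capture("top"); s=env.read_state()
print(s["t"],s["position"],s["eef_rot"],s["force"],s["moment"])
a=p["color"]; b=cv2.resize(t["color"][195:300,300:420],None,fx=2.4,fy=3.65)
cv2.imwrite("pics/turn.png",np.hstack([a,cv2.resize(b,(288,384))]))
E
```

```text
16.3 [ 0.4643087  -0.30346318  0.10611521] [-3.14104918e+00  1.83014898e-03  1.30103818e+00] [-9.59410202 -0.81951618 15.8501221 ] [-0.03942812  2.09326636  0.08867108]
```

View pics/turn.png

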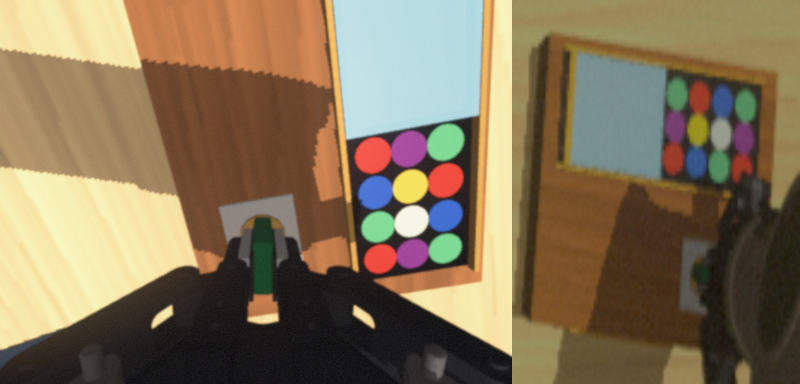

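The picks are uncovered and the shutter is nearly or fully open. I'll turn a little further to be sure of the stop.

Call:
step_arm([
  {"claw": 0, "xyz": [0, 0, 0], "roll": -0.04},
  {"claw": 0, "xyz": [0, 0, 0], "roll": -0.08},
  {"claw": 0, "xyz": [0, 0, 0], "roll": -0.08},
  {"claw": 0, "xyz": [0, 0, 0], "roll": -0.08},
])

```text
t: 16.7
position: [0.4642, -0.3034, 0.1061]
eef_rot: [-3.141, 0.002, 1.221]
force: [-9.8, -0.1, 15.6]
opening: 0.0087
gripper_force: 79.8
```

```bash
python3 - <<'E'
from h import *
s=env.read_state()
print(s["t"],s["position"],s["eef_rot"],s["force"],s["moment"],s["gripper_force"])
E
```

```text
16.7 [ 0.4642091  -0.30338548  0.10605995] [-3.14089569e+00  1.83012605e-03  1.22119610e+00] [-9.75223326 -0.09691428 15.6120336 ] [0.04391335 2.15152018 0.16699184] 79.77673530578613
```

```bash
python3 -c "
from bench import env
print(env.job_done())"
```

```text
the job is handed in; nothing more can be done
None
```

The job is handed in: the key sits home in the lock and is still gripped, turned about 1.83 rad clockwise at the gripper with the shutter open. No verdict came back, and I judged that the lock reached its stop from the rise in turning torque, since its angle can't be read.

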